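# Pack out the short spotting tile and hold it flush

### The arm

A 6-joint arm with a two-finger parallel gripper is mounted at the origin on the work surface. World frame = base frame: x ahead of the robot, y to its left, z up, the work surface at z = 0. Lengths are in mm, angles in rad, forces in N, time in s.
With the tool pointing down it reaches from about 300 to 775 mm from the base axis. Payload 14.6 kg.
Tool frame: the origin (TCP) lies between the finger pads; the fingertips stand 22 mm ahead of it and the grasp point (between the pads) lies 3 mm ahead of it (manip.tcp_to_tips is the distance from the TCP to the fingertips, in mm); y points along the fingers, z is the direction in which the jaws open and shut, and the axes are right-handed (so a half turn about y gives the same grasp; the last joint's range is limited). The gripper opens to 94 mm and grips with 3 to 60 N. Pads are 16 mm wide; open, the fingers measure 119 mm over their backs; the gripper's body (75 mm by 177 mm) begins 78 mm behind the grasp point.
Start: joints at [1.138, 0.3, 1.521, -0, 1.321, -0.067], TCP at [196.73, 513.602, 227.446] pointing down, gripper open.
Joint ranges: [-3.03, 3.03], [-0.79, 2.21], [0.23, 2.52], [-1.04, 4.18], [0, 3.07], [-2.55, 2.55]. Speed limits (rad/s): [2.22, 2.22, 2.57, 3.14, 3.14, 3.14].

### API

Orientations are given as [roll, pitch, yaw] about the fixed x, y, z axes, in that order (R = Rz(yaw) Ry(pitch) Rx(roll)).
In Python, from cell import manip gives the robot as it stands.
- The arm moves only by the shell command python3 -m jog 'ROWS' [OPENING] [FORCE]. ROWS is JSON, one flat list of numbers, 6 for each row, row after row: the shift along the tool's x, y, z in mm, then the turn, a rotation vector about the tool's x, y, z in degrees. A call has 1 to 10 rows; each row is the pose to reach, as a shift and turn from the pose commanded when the call began, along the tool's axes at that moment; what a row does not reach only later rows make up. A row lasts 1/12 s, in which the tool goes at most 41.7 mm and 7.16 degrees, less where a joint would pass 70% of its speed; a pose out of reach is approached as far as the arm can. A call with a gripper value outside its range is refused whole. OPENING is the finger opening in mm, from 0 to 94, set as the call begins (- or left out, the last holds). The fingers move at their own pace and stop on an object; FORCE is the grip in N (left out, the last holds). Time passes only in rows, so rows that repeat a pose let the fingers close. It gives the time, the measured TCP pose, the force and the opening at its end, in the units of the state.
- manip.read_state(): the state, without advancing time (a new reading comes with each control period).
- manip.camera(name): name is "scene" or "top" or "wrist"; returns a dict with "img" (480x640x3 uint8, red, green, blue), "intrinsics" (3x3 intrinsics, pixels), "origin" and "orientation" of the camera in the world. Camera axes: x right, y down, z forward; pixel columns grow to the right and rows downward; lengths in mm; the calibration is good to about 2 mm. A picture is of the moment at which its call begins. There is no depth.
- manip.sign_off(): hands the job in, once; it reports no verdict.
Trained networks look in a picture, given as the dict that the camera call returned (one of the last four; its "shot" number tells which), for a name from the list of things; names that differ only in an ending like _2 or _b are one class to them, and where a whole thing is asked for, a point or a joint stands for the part that bears it (a point fixed in the world has none). Each returns a list of dicts, best first, with "score" (0 to 1); they miss things now and then, are a little off and sometimes report something else, mostly with a low value. They report only what shows in the picture. A call takes as long as a camera call.
- manip.masks_of(thing, picture): "pixels" (480x640 bool, what is visible of it) and "xy" ([column, row] in pixels, amid what is visible of it).
- manip.tip_of(thing, picture): "xy" ([column, row] in pixels: a listed point, or the origin of a listed thing).
The state is a dict: "clock": time; "joints": joint angles; "qd": joint speeds; "effort": joint torques, N m; "eef_pos": TCP position; "eef_rot": TCP orientation; "wrist_force": force on the tool from outside, world axes, zero at the start; "moment": the same for the moment, N m; "finger_gap": finger opening in mm.
Only numpy, scipy, OpenCV 4.12 (cv2) and the standard library are available. Lean on these libraries where they do the work, as an engineer would, in place of code of your own. Each camera call takes 0.05 s, during which the arm holds its last target.

### The job

Three sprung holders on the school lab bench each carry a white spotting tile; one tile is too short, so the gap at the front of its holder is wide enough for the loose grey spacer. Stand the spacer upright, foot down, right down on the floor of that gap and let go of it, without forcing it into a narrower gap; then press that holder's tile down with the fingers until it is flush with the frame, and finish while still holding it down, so that its clips can be closed. Do not press the other two tiles and do not knock the other things about.

Things in the scene. Friction and masses are not known exactly. Their poses are not given: they have to be found in the camera images.
- holder_a: Sprung tile holder, fixed to the table: low aluminium frame 126 x 100 mm (its x, y), rails 8 mm wide, their tops 24 mm above the table; origin under its centre, on the table, z up. Its white spotting tile, 82 x 83 mm, 10 mm thick, lies against the rear (+x) rail and leaves a gap at the front (-x) rail.
- gap_a (a point): Middle of the floor of the gap in holder_a, between the front rail and the tile's front edge: open-topped, 28 mm wide in x, 84 mm long in y, floor 6 mm above the table. Axes as the holder's. Wide enough for the 24 mm spacer, the only one.
- tile_top_a (a point): Middle of the top face of holder_a's tile (moves with the tile): 32 mm above the table when up (8 mm proud of the frame), 24 mm when flush; axes as the holder's.
- tile_a (a joint): How far holder_a's tile is pressed down, m: 0 fully up, 0.008 flush with the frame, at its stop. A spring lifts it again: about 1.5 N starts it moving, about 7 N brings it to the stop. It only moves straight up and down.
- holder_b: Sprung tile holder, fixed to the table: low aluminium frame 126 x 100 mm (its x, y), rails 8 mm wide, their tops 24 mm above the table; origin under its centre, on the table, z up. Its white spotting tile, 94 x 83 mm, 10 mm thick, lies against the rear (+x) rail and leaves a gap at the front (-x) rail.
- gap_b (a point): Middle of the floor of the gap in holder_b, between the front rail and the tile's front edge: open-topped, 16 mm wide in x, 84 mm long in y, floor 6 mm above the table. Axes as the holder's. Too narrow for the 24 mm spacer.
- tile_top_b (a point): Middle of the top face of holder_b's tile (moves with the tile): 32 mm above the table when up (8 mm proud of the frame), 24 mm when flush; axes as the holder's.
- tile_b (a joint): How far holder_b's tile is pressed down, m: 0 fully up, 0.008 flush with the frame, at its stop. A spring lifts it again: about 1.5 N starts it moving, about 7 N brings it to the stop. It only moves straight up and down.
- holder_c: Sprung tile holder, fixed to the table: low aluminium frame 126 x 100 mm (its x, y), rails 8 mm wide, their tops 24 mm above the table; origin under its centre, on the table, z up. Its white spotting tile, 101 x 83 mm, 10 mm thick, lies against the rear (+x) rail and leaves a gap at the front (-x) rail.
- gap_c (a point): Middle of the floor of the gap in holder_c, between the front rail and the tile's front edge: open-topped, 9 mm wide in x, 84 mm long in y, floor 6 mm above the table. Axes as the holder's. Too narrow for the 24 mm spacer.
- tile_top_c (a point): Middle of the top face of holder_c's tile (moves with the tile): 32 mm above the table when up (8 mm proud of the frame), 24 mm when flush; axes as the holder's.
- tile_c (a joint): How far holder_c's tile is pressed down, m: 0 fully up, 0.008 flush with the frame, at its stop. A spring lifts it again: about 1.5 N starts it moving, about 7 N brings it to the stop. It only moves straight up and down.
- spacer: Loose grey plastic spacer, about 60 g, standing on the table: foot 24 mm thick (its x) x 60 mm long (its y) x 26 mm high, and on it a central grip tab 18 mm thick (x) x 30 mm long (y), from 26 to 60 mm above the underside. Origin at the centre of the underside, z up. Its two ends and two sides are alike.
- jar: Bystander: amber jar, 48 mm across, 85 mm high, loose; origin under its centre.
- marker: Bystander: square marker pen lying down, about 130 mm long (x), 17 mm wide, loose; origin on the table below it, near its middle.
- dropper: Bystander: small amber bottle, 32 mm across, 70 mm high, loose; origin under its centre.
- beaker: Bystander: small glass beaker, 64 mm across, 75 mm high, loose; origin under its centre.
- case: Bystander: grey pencil case, 190 x 75 x 45 mm, loose; origin under its centre.

How it is judged:
By the outcome, as a careful person would: the job done as asked, in the order asked, and still so for the second after the job is handed in, while the arm keeps its last pose, push and grip.
It also fails if it takes over 51 s, if anything falls off the work surface, if the arm or the gripper's body presses on something with over 40 N, if the wrist force passes 120 N, or if a joint passes its speed limit or range.

## Working session

There is one attempt and no reset: what is moved stays moved. The work goes in short steps, Python scripts to look and compute and a shell command to move; the robot and the scene stay as the last step left them, time stands still between calls to the robot, and variables do not carry over. Pictures are saved under pics/ and viewed, and the job is handed in when it is done.

```bash
ls; mkdir -p pics; python3 - <<'E'
from cell import manip
import cv2
s=manip.read_state(); print({k:(v if not hasattr(v,'__len__') else [round(float(x),3) for x in v]) for k,v in s.items()})
for n in ("scene","top","wrist"):
    p=manip.camera(n); cv2.imwrite(f"pics/{n}0.png",p["img"][:,:,::-1]); print(n,p["intrinsics"],p["origin"],p["orientation"],p["shot"])
E
```

```text
pics
{'clock': 0.0, 'joints': [1.138, 0.3, 1.522, -0.0, 1.321, -0.067], 'qd': [-0.001, 0.0, 0.001, -0.0, 0.001, -0.001], 'effort': [0.001, -53.182, -35.274, 0.071, 0.025, -0.0], 'eef_pos': [196.642, 513.387, 226.897], 'eef_rot': [-1.572, 0.0, -0.366], 'wrist_force': [0.131, 0.319, 0.448], 'moment': [0.012, 0.011, -0.025], 'finger_gap': 93.95996678554422}
scene [[436.80742395   0.         322.39154847]
 [  0.         436.80742395 241.77285425]
 [  0.           0.           1.        ]] [944.92230105 476.12073711 765.28590285] [-2.43465965  0.01211306  2.39483128] 1
top [[504.55431673   0.         315.32049924]
 [  0.         504.55431673 232.71241801]
 [  0.           0.           1.        ]] [ 410.20466232   22.57603389 1208.58262355] [-3.00819762  0.01079839 -1.55174343] 2
wrist [[364.70786896   0.         319.65218713]
 [  0.         364.70786896 240.33172141]
 [  0.           0.           1.        ]] [130.83004692 539.21746438 384.61162574] [2.89443333e+00 2.92343109e-05 1.20498668e+00] 3
```

View pics/top0.png

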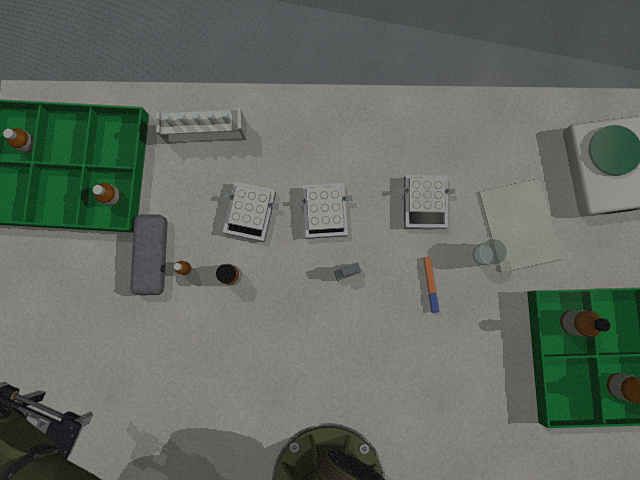

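View pics/scene0.png

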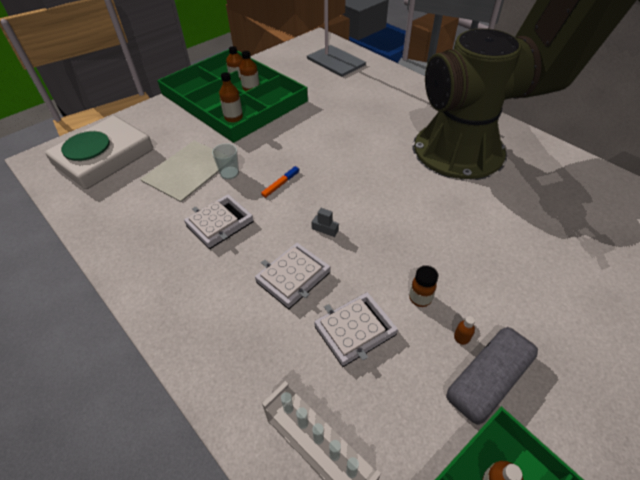

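View pics/wrist0.png

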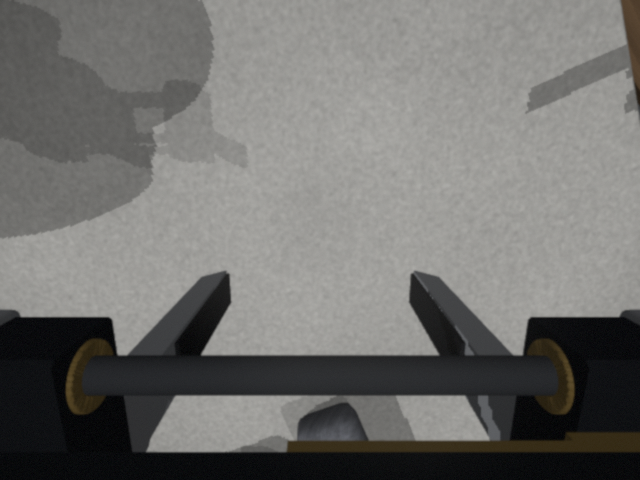

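```bash
cat > h.py <<'E'
import numpy as np, cv2
from scipy.spatial.transform import Rotation as R
from cell import manip
def Rm(p): return R.from_euler('xyz',p["orientation"]).as_matrix()
def toz(p,uv,z):
    K=np.array(p["intrinsics"]); d=Rm(p)@np.linalg.inv(K)@np.array([uv[0],uv[1],1.]); o=np.array(p["origin"])
    return o+d*(z-o[2])/d[2]
def proj(p,X):
    q=Rm(p).T@(np.array(X)-np.array(p["origin"])); q=np.array(p["intrinsics"])@q; return q[:2]/q[2]
E
python3 - <<'E'
from h import *
for n in ("top","scene"):
    p=manip.camera(n)
    for t,z in (("gap_a",6),("tile_top_a",32),("holder_a",0),("spacer",0),("jar",0),("marker",0),("dropper",0),("beaker",0),("case",0)):
        for d in manip.tip_of(t,p)[:4]: print(n,t,round(d["score"],2),np.round(d["xy"],1),np.round(toz(p,d["xy"],z)[:2],1))
    if n=="top":
        for t in("holder_a","spacer"):
            for d in manip.masks_of(t,p)[:3]:
                m=d["pixels"].astype(np.uint8); print("mask",t,round(d["score"],2),m.sum(),cv2.minAreaRect(cv2.findNonZero(m)))
E
```

```text
top gap_a 0.7 [425.7 218. ] [ 611.7 -226.5]
top gap_a 0.63 [244.5 232.8] [568.1 209.2]
top tile_top_a 0.87 [249.4 207.7] [624.9 195.8]
top tile_top_a 0.65 [321.1 208.5] [625.9  25.7]
top tile_top_a 0.21 [187.2 267.9] [479.6 336.2]
top holder_a 0.88 [247.8 212. ] [620.1 204. ]
top holder_a 0.77 [327.7 213. ] [621.    9.6]
top holder_a 0.66 [424.9 204. ] [ 647.2 -226.2]
top holder_a 0.19 [151.1 257.2] [505.6 433.3]
top spacer 0.64 [347.2 269.6] [484.5 -39.2]
top jar 0.65 [229.7 274.7] [467.1 241.8]
top jar 0.35 [248.2 207.2] [632.  203.5]
top marker 0.61 [153.3 253.9] [513.7 428.5]
top marker 0.58 [431.2 283.8] [ 454.4 -239.2]
top marker 0.21 [186.  265.6] [486.9 347.9]
top dropper 0.67 [152.8 255.3] [510.3 429.5]
top dropper 0.66 [186.5 265.5] [487.2 346.7]
top beaker 0.96 [481.5 254.1] [ 527.5 -360.2]
top beaker 0.55 [325.4 231. ] [576.7  14.4]
top case 0.64 [152.3 255.5] [509.8 430.6]
mask holder_a 0.84 2409 ((426.5, 201.5), (53.0, 55.0), 90.0)
mask holder_a 0.79 2465 ((248.47061157226562, 210.11766052246094), (55.298118591308594, 55.78319549560547), 14.03624439239502)
mask holder_a
[... 316 characters left out ...]
a 0.39 [350.2 322.6] [613.6 185.4]
scene tile_top_a 0.63 [210.8 214.9] [ 659.6 -229.8]
scene tile_top_a 0.58 [289.7 270.3] [629.  21.]
scene holder_a 0.96 [218.9 225. ] [ 651.7 -218.7]
scene holder_a 0.85 [355.1 328.6] [613.5 199.2]
scene holder_a 0.62 [294.9 275.8] [616.6  20.2]
scene holder_a 0.33 [278.1 181.3] [ 450.5 -242.4]
scene spacer 0.76 [324.5 227.2] [473.1 -39.9]
scene jar 0.67 [420.6 296.7] [461.4 239.9]
scene marker 0.6 [277.6 184.8] [ 460.  -232.8]
scene dropper 0.59 [461.1 338.1] [479.1 353.5]
scene dropper 0.31 [212.  215.3] [ 645.8 -257.4]
scene beaker 0.97 [229.  172.5] [ 523.7 -360.6]
scene case 0.71 [279.9 183.1] [ 451.5 -233.7]
scene case 0.62 [491.7 377.4] [504.2 438.1]
```

```bash
python3 - <<'E'
from h import *
p=manip.camera("top"); im=p["img"][:,:,::-1]
a=cv2.resize(im[160:310,320:520],None,fx=4,fy=4,interpolation=cv2.INTER_CUBIC)
cv2.imwrite("pics/topz.png",a)
p=manip.camera("scene"); im=p["img"][:,:,::-1]
cv2.imwrite("pics/scz.png",cv2.resize(im[140:260,180:340],None,fx=5,fy=5,interpolation=cv2.INTER_CUBIC))
E
```

```text
(no output)
```

View pics/topz.png

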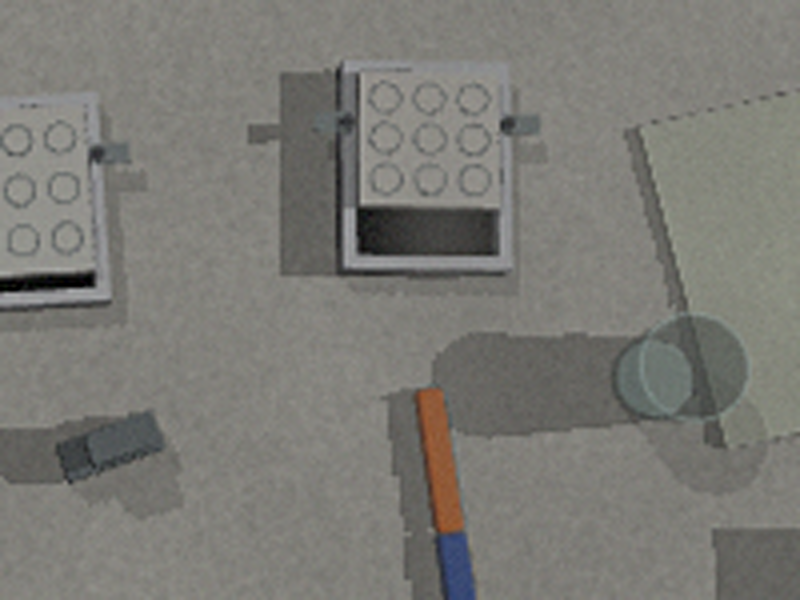

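View pics/scz.png

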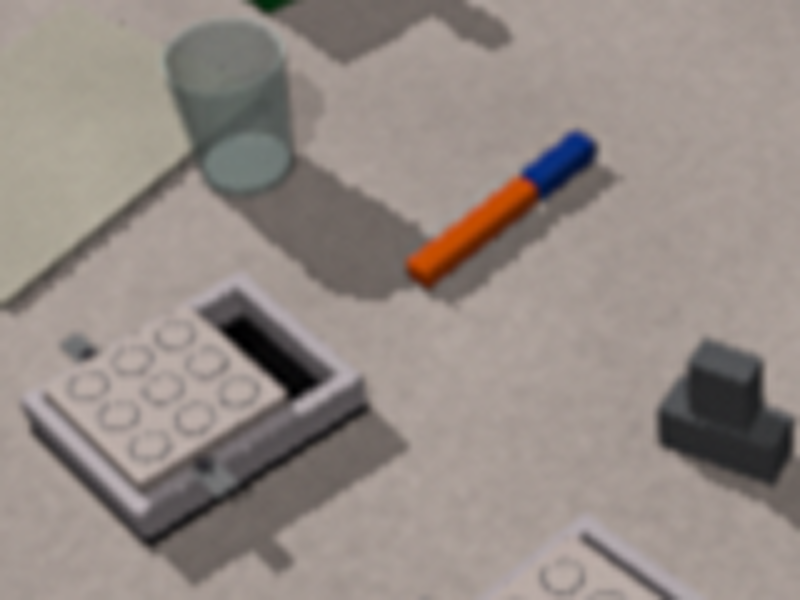

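```bash
python3 -m jog '[461,0,-416,0,51,0,461,0,-416,0,51,0,461,0,-416,0,51,0,461,0,-416,0,51,0,461,0,-416,0,51,0,461,0,-416,0,51,0,461,0,-416,0,51,0,461,0,-416,0,51,0,461,0,-416,0,51,0,461,0,-416,0,51,0]'; python3 - <<'E'
from h import *
s=manip.read_state(); print(s["eef_pos"],np.degrees(s["eef_rot"]),s["joints"])
Rt=R.from_euler('xyz',s["eef_rot"]).as_matrix(); print(np.round(Rt.T@(np.array([478,-40,227])-s["eef_pos"]),1))
E
```

```text
clock: 2.18
eef_pos: [386.2, 140.3, 227.8]
eef_rot: [-1.57, -0.0, -1.256]
wrist_force: [1.1, 1.3, 0.1]
finger_gap: 93.9
[386.18189225 140.31858398 227.78985611] [-8.99477536e+01 -3.02814740e-03 -7.19579963e+01] [ 2.59323534e-01 -1.74156074e-02  1.88242323e+00 -2.21993715e-06
  1.27567163e+00 -5.55682142e-02]
[199.9   0.8  31.5]
```

```bash
python3 -m jog '[190,0,30,0,0,0,190,0,30,0,0,0,190,0,30,0,0,0,190,0,30,0,0,0,190,0,30,0,0,0,190,0,30,0,0,0,190,0,30,0,0,0]' 60; python3 - <<'E'
from h import *
s=manip.read_state(); print(s["eef_pos"],np.degrees(s["eef_rot"]))
p=manip.camera("wrist"); cv2.imwrite("pics/w1.png",p["img"][:,:,::-1]); print(p["origin"],proj(p,[478,-40,60]),proj(p,[478,-40,0]))
for d in manip.masks_of("spacer",p)[:2]: print(d["score"],d["xy"],cv2.minAreaRect(cv2.findNonZero(d["pixels"].astype(np.uint8))))
E
```

```text
clock: 2.77
eef_pos: [473.2, -29.9, 227.2]
eef_rot: [-1.571, 0.0, -1.258]
wrist_force: [-0.3, 0.3, 0.8]
finger_gap: 60.0
[473.22023965 -29.94781948 227.15115493] [-9.00287231e+01  2.07124294e-02 -7.20913145e+01]
[451.75862365  37.7183341  384.8109201 ] [320.82492194 240.7859246 ] [320.65243243 227.16016773]
0.61 [325.6, 229.1] ((321.2749328613281, 226.27264404296875), (61.739566802978516, 24.210660934448242), 87.27368927001953)
```

View pics/w1.png

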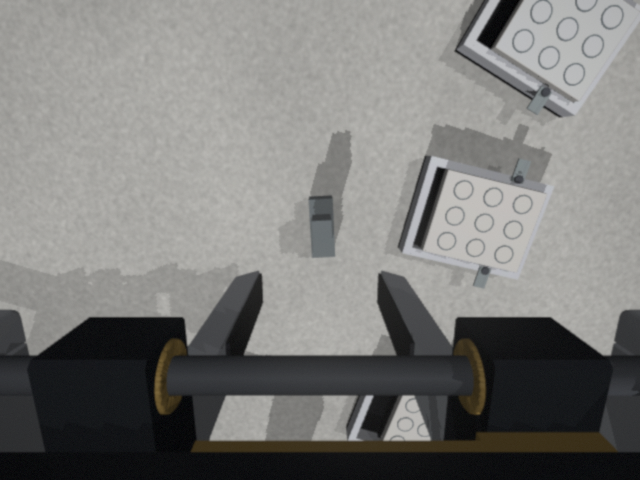

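```bash
python3 - <<'E'
from h import *
im=cv2.imread("pics/w1.png")
cv2.imwrite("pics/w1z.png",cv2.resize(im[185:265,270:370],None,fx=7,fy=7,interpolation=cv2.INTER_CUBIC))
E
```

```text
(no output)
```

View pics/w1z.png

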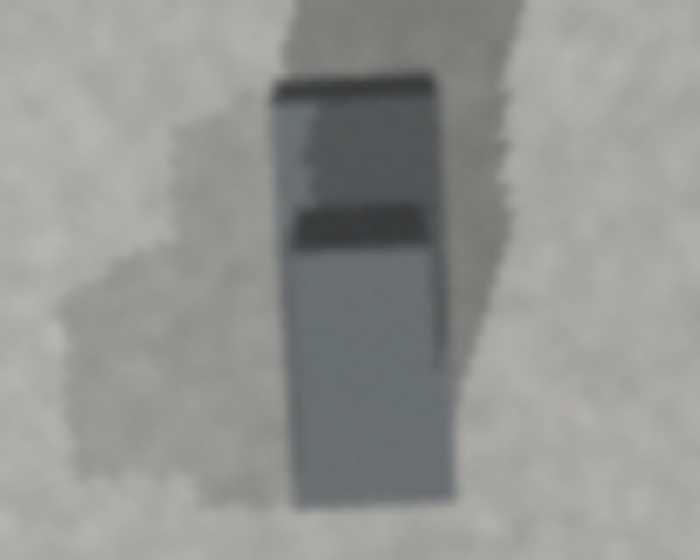

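```bash
python3 - <<'E'
from h import *
p=manip.camera("wrist")
s=manip.read_state()
c=np.array([(273,103),(438,98),(455,498),(295,505)])/7+[270,185]-0.4
w=np.array([toz(p,u,26) for u in c])[:,:2]; print(np.round(w,1))
print("ctr",w.mean(0)); 
for a,b in((0,3),(1,2)): d=w[a]-w[b]; print(np.linalg.norm(d),np.degrees(np.arctan2(d[1],d[0])))
for a,b in((0,1),(3,2)): d=w[b]-w[a]; print(np.linalg.norm(d),np.degrees(np.arctan2(d[1],d[0])))
Rt=R.from_euler('xyz',s["eef_rot"]).as_matrix(); print(s["eef_pos"],np.degrees(s["eef_rot"]));print(np.round(Rt.T@(np.array([*w.mean(0),45])-s["eef_pos"]),1))
E
```

```text
[[455.9 -10.3]
 [477.8  -2.4]
 [498.9 -57.4]
 [476.9 -65.7]]
ctr [477.38490766 -33.93783061]
59.19673720469404 110.75948368983376
58.844940360816054 110.96434586082063
23.276744925391085 19.794736344447315
23.483879712008154 20.66251964991344
[472.7889723  -28.2028926  227.54139206] [-8.99950305e+01  4.66440345e-03 -7.19020001e+01]
[  6.9 182.5   2.6]
```

```bash
python3 -m jog '[7,60,2.6,0,-2.4,0,7,100,2.6,0,-2.4,0,7,130,2.6,0,-2.4,0,7,155,2.6,0,-2.4,0,7,172,2.6,0,-2.4,0,7,172,2.6,0,-2.4,0,7,172,2.6,0,-2.4,0]' 60; python3 -m jog '[0,0,0,0,0,0,0,0,0,0,0,0,0,0,0,0,0,0,0,0,0,0,0,0]' 5 25; python3 - <<'E'
from h import *
p=manip.camera("wrist"); cv2.imwrite("pics/w2.png",p["img"][:,:,::-1])
p=manip.camera("scene"); cv2.imwrite("pics/s2.png",cv2.resize(p["img"][140:260,220:380,::-1],None,fx=4,fy=4))
E
```

```text
clock: 3.5
eef_pos: [477.6, -34.1, 55.7]
eef_rot: [-1.572, 0.0, -1.213]
wrist_force: [0.7, -0.1, 0.3]
finger_gap: 60.0
clock: 3.83
eef_pos: [478.2, -34.9, 56.4]
eef_rot: [-1.569, -0.001, -1.214]
wrist_force: [1.0, 0.5, -0.0]
finger_gap: 36.7
```

View pics/w2.png

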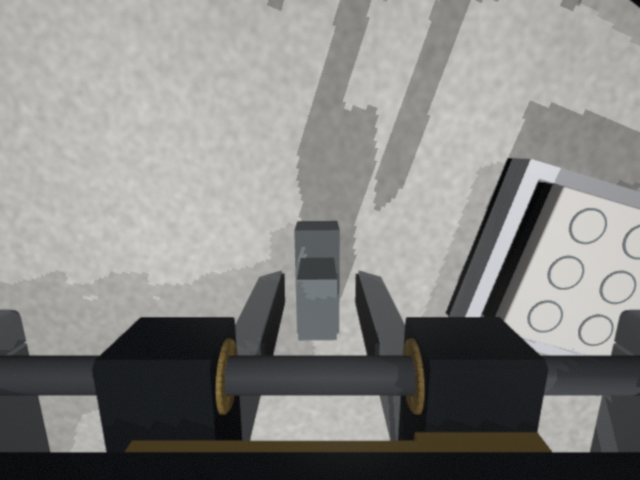

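View pics/s2.png

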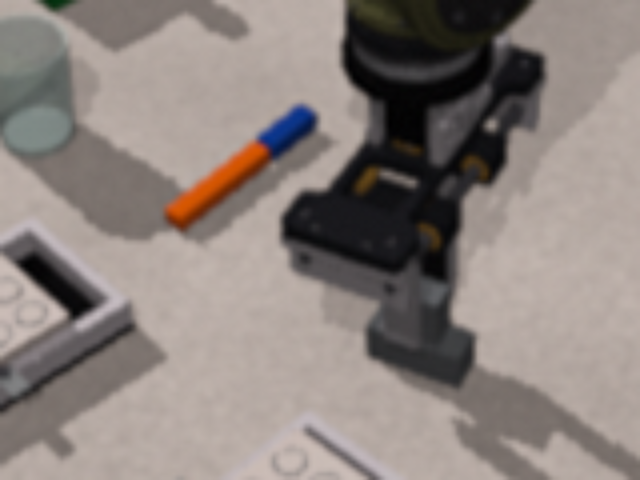

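```bash
python3 -m jog '[0,0,0,0,0,0,0,0,0,0,0,0,0,0,0,0,0,0,0,0,0,0,0,0,0,0,0,0,0,0,0,0,0,0,0,0]' 5 25; python3 -m jog '[0,-30,0,0,0,0,0,-60,0,0,0,0,0,-75,0,0,0,0,0,-75,0,0,0,0,0,-75,0,0,0,0]'; python3 - <<'E'
from h import *
s=manip.read_state(); print(s["eef_pos"],np.degrees(s["eef_rot"]))
p=manip.camera("scene"); cv2.imwrite("pics/s3.png",cv2.resize(p["img"][100:260,180:380,::-1],None,fx=4,fy=4))
for n in("top","wrist"):
    p=manip.camera(n);cv2.imwrite(f"pics/{n}3.png",p["img"][:,:,::-1] if n=="wrist" else cv2.resize(p["img"][160:310,320:520,::-1],None,fx=4,fy=4,interpolation=cv2.INTER_CUBIC))
E
```

```text
clock: 4.43
eef_pos: [477.8, -35.0, 55.5]
eef_rot: [-1.571, -0.0, -1.214]
wrist_force: [-0.7, -1.1, 2.1]
finger_gap: 17.9
clock: 4.85
eef_pos: [477.9, -34.9, 130.5]
eef_rot: [-1.57, -0.0, -1.214]
wrist_force: [0.0, 0.9, -0.7]
finger_gap: 17.9
[477.85027956 -34.92587103 130.50918954] [-8.99493393e+01 -2.65044238e-02 -6.95593683e+01]
```

View pics/s3.png

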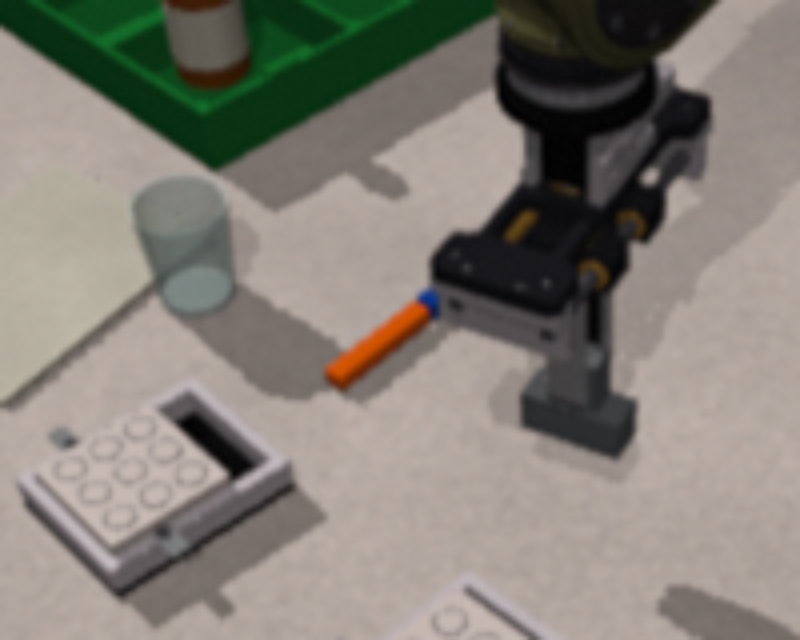

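View pics/wrist3.png

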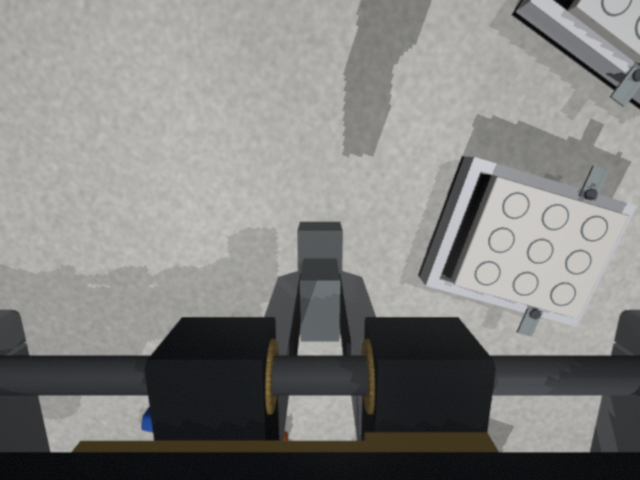

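```bash
python3 -m jog '[30,-20,15,0,4,0,65,-40,32,0,8,0,100,-40,50,0,12,0,135,-40,68,0,17,0,157,-40,79,0,20.4,0,157,-40,79,0,20.4,0,157,-40,79,0,20.4,0,157,-40,79,0,20.4,0]'; python3 - <<'E'
from h import *
s=manip.read_state(); print(s["eef_pos"],np.degrees(s["eef_rot"]))
p=manip.camera("wrist"); cv2.imwrite("pics/w4.png",p["img"][:,:,::-1]); print(p["origin"],p["orientation"])
for t in("gap_a","tile_top_a","holder_a"):
    z={"gap_a":6,"tile_top_a":32,"holder_a":0}[t]
    for d in manip.tip_of(t,p)[:3]: print(t,d["score"],d["xy"],toz(p,d["xy"],z)[:2])
E
```

```text
clock: 5.67
eef_pos: [605.9, -153.9, 169.2]
eef_rot: [-1.573, 0.001, -1.569]
wrist_force: [0.7, -0.1, -0.4]
finger_gap: 18.1
[ 605.93661706 -153.90690932  169.18796868] [-9.01186746e+01  4.50283016e-02 -8.98946072e+01]
[606.36058126 -82.91208674 326.88767769] [2.89600706e+00 1.80449037e-03 1.82845733e-03]
gap_a 0.83 [277.5, 19.1] [572.40525758  16.19174336]
tile_top_a 0.71 [385.0, 312.5] [ 663.37745183 -221.92622198]
holder_a 0.88 [363.6, 297.6] [ 648.28714783 -221.52559072]
holder_a 0.67 [339.3, 16.0] [621.31061653  20.32851729]
holder_a 0.34 [322.6, 273.4] [ 608.76661876 -197.0727183 ]
```

View pics/w4.png

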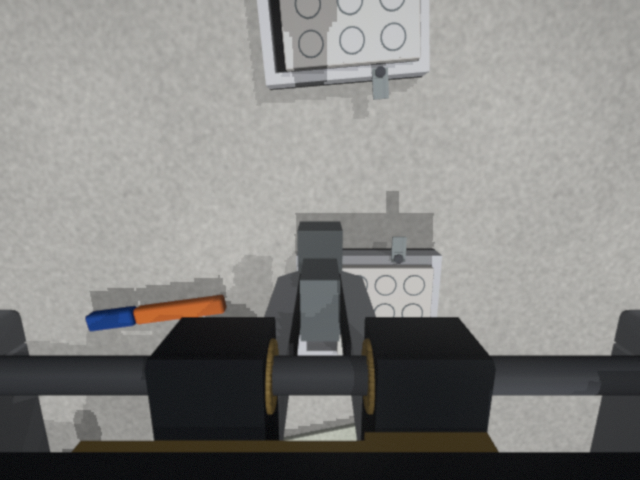

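```bash
python3 -m jog '[40,0,0,0,0,0,80,0,0,0,0,0,115,0,0,0,0,0,130,0,0,0,0,0,130,0,0,0,0,0,130,0,0,0,0,0]'; python3 - <<'E'
from h import *
s=manip.read_state(); print(s["eef_pos"],np.degrees(s["eef_rot"]))
p=manip.camera("wrist"); cv2.imwrite("pics/w5.png",p["img"][:,:,::-1]); print(p["origin"],p["orientation"])
cv2.imwrite("pics/w5z.png",cv2.resize(p["img"][90:250,260:460,::-1],None,fx=4,fy=4,interpolation=cv2.INTER_CUBIC))
for t in("gap_a","tile_top_a","holder_a"):
    z={"gap_a":6,"tile_top_a":32,"holder_a":0}[t]
    for d in manip.tip_of(t,p)[:3]: print(t,d["score"],d["xy"],toz(p,d["xy"],z)[:2])
E
```

```text
clock: 6.37
eef_pos: [606.5, -284.2, 170.3]
eef_rot: [-1.571, 0.0, -1.571]
wrist_force: [0.4, -0.2, -1.0]
finger_gap: 18.0
[ 606.52967341 -284.18995551  170.32912809] [-9.00081456e+01  1.96549569e-02 -8.99940819e+01]
[ 606.7800391  -213.09297805  328.00358005] [ 2.89560457e+00 -1.12035413e-04  1.43723940e-04]
gap_a 0.75 [318.7, 158.7] [ 605.99664146 -221.39931837]
tile_top_a 0.8 [392.8, 157.1] [ 664.7088968  -219.48417167]
holder_a 0.66 [366.7, 160.0] [ 648.1587395  -222.66324295]
```

View pics/w5.png

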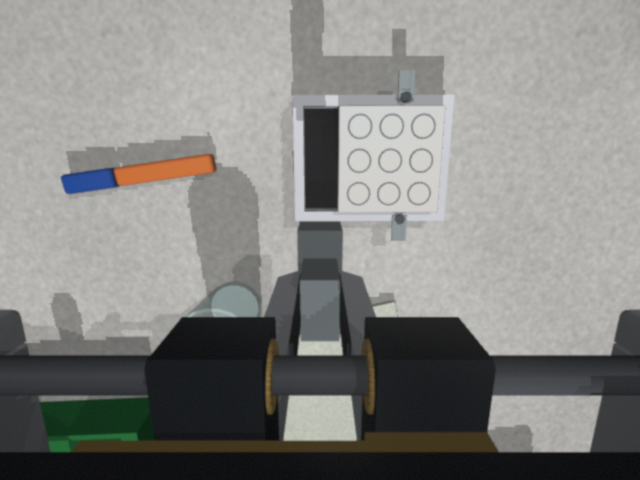

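View pics/w5z.png

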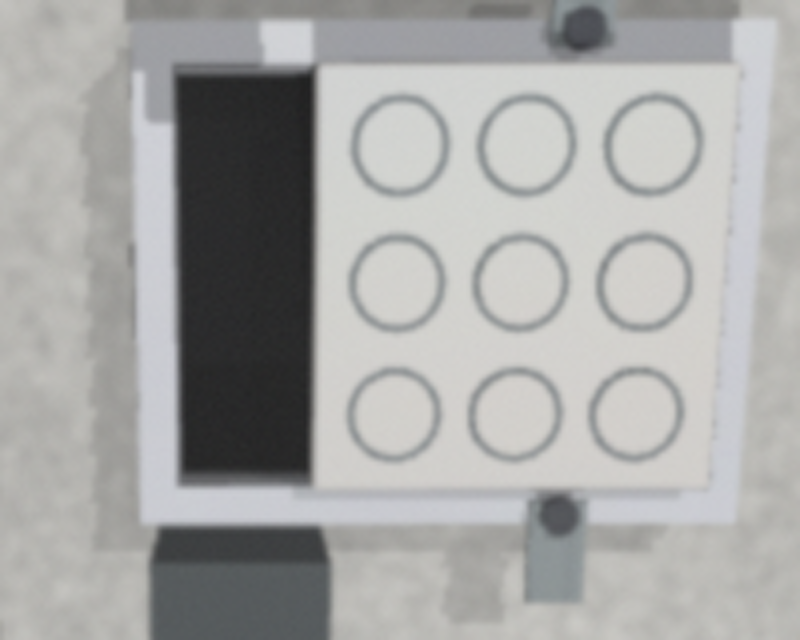

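```bash
python3 - <<'E'
from h import *
p=manip.camera("wrist"); s=manip.read_state(); e=s["eef_pos"]; print(e,s["eef_rot"])
f=lambda c:np.array(c)/4+[260,90]-0.375
fr=[(131,20),(777,18),(737,523),(142,523)]; ti=[(316,65),(741,63),(711,490),(313,487)]; gp=[(175,68),(180,486)]
F=[(-63,50),(63,50),(63,-50),(-63,-50)]; T=[(-27,41.5),(55,41.5),(55,-41.5),(-27,-41.5)]; G=[(-55,42),(-55,-42)]
W=np.array([toz(p,f(c),24)[:2] for c in fr]+[toz(p,f(c),32)[:2] for c in ti]+[toz(p,f(c),24)[:2] for c in gp]); L=np.array(F+T+G,float)
print(np.round(W,1).tolist())
cw,cl=W.mean(0),L.mean(0); A=W-cw;B=L-cl
th=np.arctan2((B[:,0]*A[:,1]-B[:,1]*A[:,0]).sum(),(A*B).sum()); Rr=np.array([[np.cos(th),-np.sin(th)],[np.sin(th),np.cos(th)]])
o=cw-Rr@cl; print("origin",o,"yaw",np.degrees(th),"res",np.round(W-(L@Rr.T+o),1).tolist())
print("gap ctr",Rr@[-41,0]+o,"tile top",Rr@[14,0]+o)
b=e[2]-55.5
for c,z in(((151,562),b+26),((330,562),b+26),((160,527),b),((320,527),b)): print(np.round(toz(p,f(c),z),1))
E
```

```text
[ 607.04856485 -283.12903705  170.7474116 ] [-1.57055853e+00 -5.00631799e-05 -1.56845007e+00]
[[585.8, -170.9], [712.1, -170.2], [712.8, -270.6], [586.5, -270.9], [621.7, -180.0], [703.2, -179.4], [704.1, -262.2], [622.3, -261.8], [594.3, -179.7], [594.7, -263.0]]
origin [ 649.1533198  -220.85097228] yaw 0.32283553899099965 res [[-0.1, 0.3], [0.2, 0.3], [0.4, -0.1], [0.1, 0.3], [-0.2, -0.5], [-0.8, -0.4], [-0.3, -0.2], [-0.1, 0.7], [0.4, -0.6], [0.3, 0.2]]
gap ctr [ 608.15397063 -221.08198733] tile top [ 663.15309756 -220.7720891 ]
[ 595.6 -253.4  141.2]
[ 619.1 -253.3  141.2]
[ 595.4 -253.8  115.2]
[ 619.2 -253.8  115.2]
```

```bash
python3 -m jog '[-35,0,0.9,0,-0.25,0,-62,0,0.9,0,-0.25,0,-62,0,0.9,0,-0.25,0,-62,30,0.9,0,-0.25,0,-62,55,0.9,0,-0.25,0,-62,72,0.9,0,-0.25,0,-62,72,0.9,0,-0.25,0,-62,72,0.9,0,-0.25,0]'; python3 - <<'E'
from h import *
s=manip.read_state(); print(s["eef_pos"],np.degrees(s["eef_rot"]),s["wrist_force"])
p=manip.camera("wrist"); cv2.imwrite("pics/w6.png",p["img"][:,:,::-1]); 
p=manip.camera("scene"); cv2.imwrite("pics/s6.png",cv2.resize(p["img"][140:260,160:320,::-1],None,fx=5,fy=5,interpolation=cv2.INTER_CUBIC))
E
```

```text
clock: 7.28
eef_pos: [607.5, -222.1, 98.5]
eef_rot: [-1.572, 0.0, -1.565]
wrist_force: [0.3, -0.7, -1.2]
finger_gap: 17.9
[ 607.54464791 -222.07977527   98.45748105] [-9.00486593e+01  2.10632804e-02 -8.96776972e+01] [ 0.34984188 -0.67381451 -1.1881985 ]
```

View pics/w6.png

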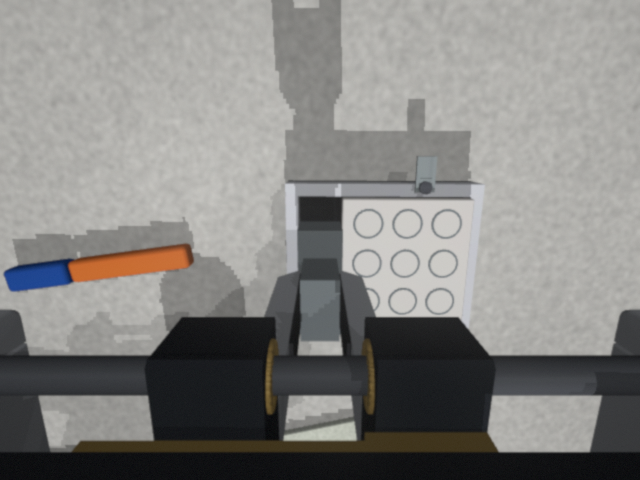

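View pics/s6.png

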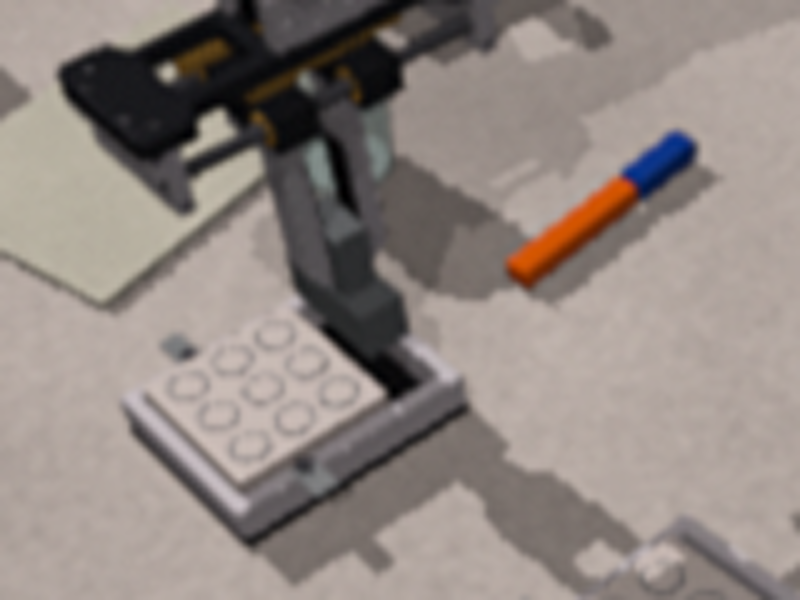

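```bash
python3 - <<'E'
import cv2
im=cv2.imread("pics/w6.png")
cv2.imwrite("pics/w6z.png",cv2.resize(im[175:275,270:370],None,fx=6,fy=6,interpolation=cv2.INTER_CUBIC))
E
```

```text
(no output)
```

View pics/w6z.png

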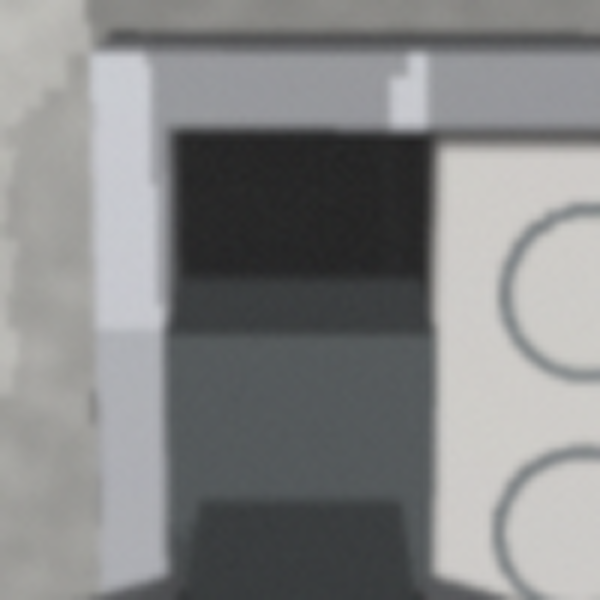

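```bash
python3 - <<'E'
from h import *
p=manip.camera("wrist"); s=manip.read_state(); e=s["eef_pos"]; print(e,np.degrees(s["eef_rot"]))
f=lambda c:np.array(c)/6+[270,175]-0.42
b=e[2]-55.5
for n,c,z in(("railTL",(172,130),24),("tileTL",(435,140),32),("tile 330",(436,330),32),("rail 300",(168,330),24),("sp top L",(167,332),b+26),("sp topR",(434,332),b+26),("botL",(175,277),b),("botR",(432,277),b)): print(n,np.round(toz(p,f(c),z),1))
E
```

```text
[ 608.28099891 -222.67401456  100.29003902] [-8.98637988e+01 -5.98544101e-02 -8.97007943e+01]
railTL [ 594.8 -181.2   24. ]
tileTL [ 622.4 -181.1   32. ]
tile 330 [ 622.9 -201.2   32. ]
rail 300 [ 594.1 -203.1   24. ]
sp top L [ 596.8 -192.9   70.8]
sp topR [ 620.1 -192.8   70.8]
botL [ 596.1 -193.1   44.8]
botR [ 621.6 -193.    44.8]
```

```bash
python3 -m jog '[0,6,0,0,0,0,0,12,0,0,0,0,0,18,0,0,0,0,0,24,0,0,0,0,0,29,0,0,0,0,0,33,0,0,0,0,0,35,0,0,0,0,0,35,0,0,0,0,0,35,0,0,0,0]'; python3 -m jog '[0,0.5,0,0,0,0,0,1,0,0,0,0,0,1.5,0,0,0,0,0,2,0,0,0,0,0,2,0,0,0,0]'
```

```text
clock: 8.18
eef_pos: [607.6, -222.5, 63.5]
eef_rot: [-1.571, -0.0, -1.566]
wrist_force: [0.7, -0.8, -0.7]
finger_gap: 17.9
clock: 8.6
eef_pos: [607.6, -222.5, 61.6]
eef_rot: [-1.571, -0.0, -1.566]
wrist_force: [-0.5, 0.0, -0.2]
finger_gap: 18.2
```

```bash
python3 -m jog '[0,0.5,0,0,0,0,0,1,0,0,0,0,0,1,0,0,0,0,0,1,0,0,0,0]'; python3 - <<'E'
from h import *
f=[]
for i in range(4):
    p=manip.camera("wrist"); s=manip.read_state(); f.append([*s["eef_pos"],*s["wrist_force"]])
print(np.round(np.mean(f,0),2)); 
cv2.imwrite("pics/w7.png",cv2.resize(p["img"][150:350,220:420,::-1],None,fx=3,fy=3,interpolation=cv2.INTER_CUBIC)); 
p=manip.camera("scene"); cv2.imwrite("pics/s7.png",cv2.resize(p["img"][140:260,160:320,::-1],None,fx=5,fy=5,interpolation=cv2.INTER_CUBIC))
E
```

```text
clock: 8.93
eef_pos: [607.7, -222.6, 61.5]
eef_rot: [-1.57, -0.0, -1.566]
wrist_force: [-3.5, 0.4, 8.2]
finger_gap: 17.4
[ 607.69 -222.59   61.5    -3.9     0.95    9.23]
```

View pics/w7.png

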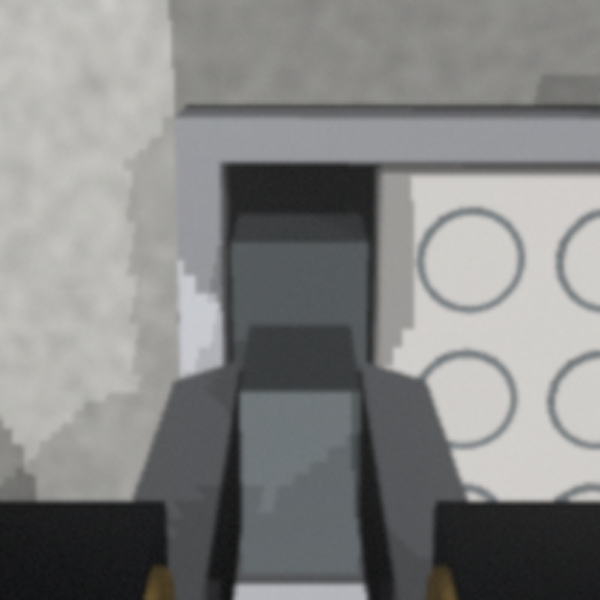

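View pics/s7.png

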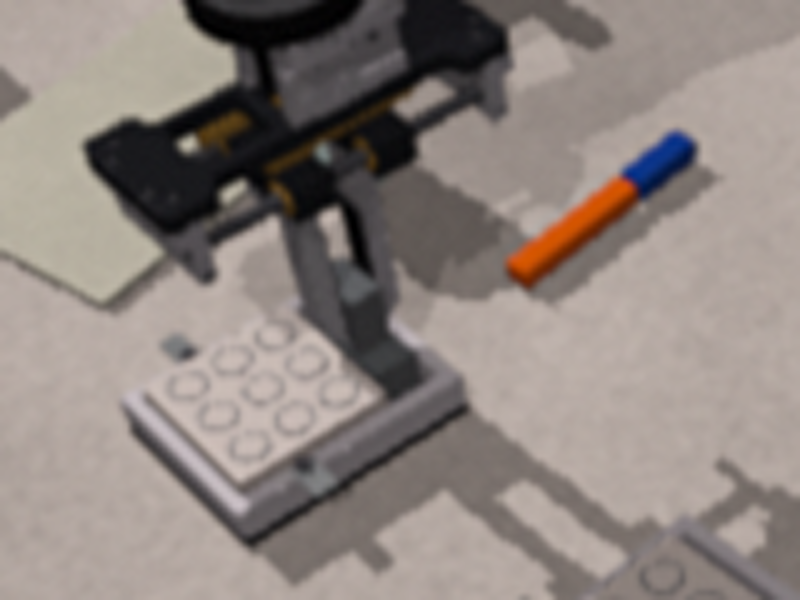

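```bash
python3 -m jog '[0,-0.6,0,0,0,0,0,-0.6,0,0,0,0,0,-0.6,0,0,0,0]'; python3 -m jog '[0,0,0,0,0,0,0,0,0,0,0,0,0,0,0,0,0,0,0,0,0,0,0,0,0,0,0,0,0,0,0,0,0,0,0,0]' 40; python3 -m jog '[0,-10,0,0,0,0,0,-30,0,0,0,0,0,-60,0,0,0,0,0,-80,0,0,0,0,0,-80,0,0,0,0,0,-80,0,0,0,0]'; python3 - <<'E'
from h import *
p=manip.camera("wrist"); s=manip.read_state()
cv2.imwrite("pics/w8.png",p["img"][:,:,::-1]); print(s["eef_pos"])
p=manip.camera("scene"); cv2.imwrite("pics/s8.png",cv2.resize(p["img"][140:260,160:320,::-1],None,fx=5,fy=5,interpolation=cv2.INTER_CUBIC))
E
```

```text
clock: 9.43
eef_pos: [607.7, -222.6, 61.5]
eef_rot: [-1.57, -0.0, -1.566]
wrist_force: [-2.3, 0.4, 5.9]
finger_gap: 17.9
clock: 9.93
eef_pos: [607.5, -222.4, 60.9]
eef_rot: [-1.571, 0.0, -1.566]
wrist_force: [0.4, -0.9, 0.3]
finger_gap: 39.7
clock: 10.43
eef_pos: [608.0, -222.6, 142.7]
eef_rot: [-1.568, -0.001, -1.566]
wrist_force: [-0.4, 0.9, -1.3]
finger_gap: 40.0
[ 607.45138421 -222.40329619  141.13487534]
```

View pics/w8.png

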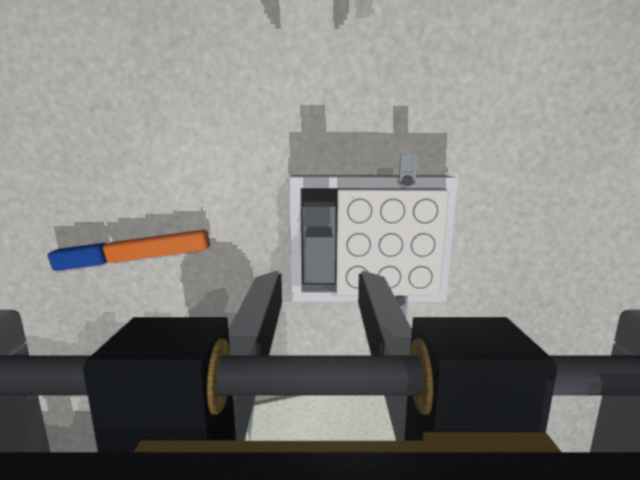

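View pics/s8.png

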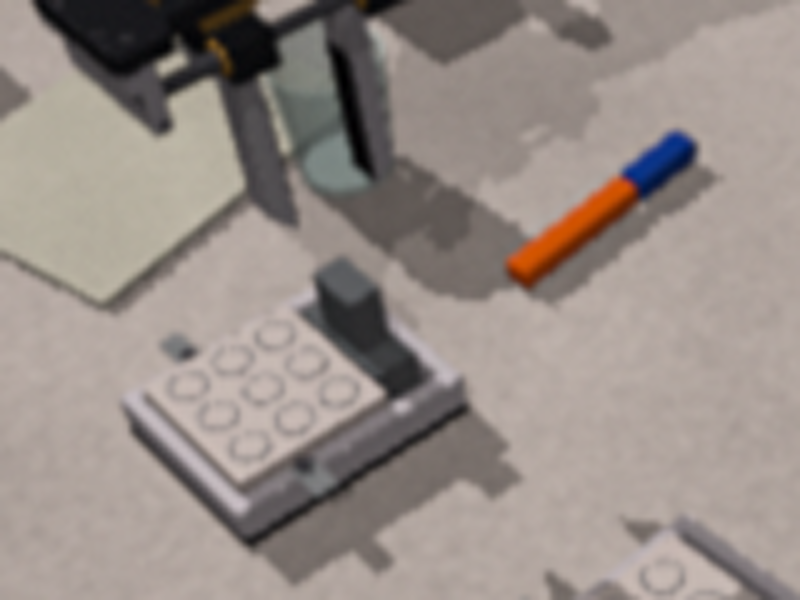

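```bash
python3 -m jog '[-1.5,0,30,0,0,0,-1.5,0,55.5,0,0,0,-1.5,0,55.5,0,0,0,-1.5,30,55.5,0,0,0,-1.5,55,55.5,0,0,0,-1.5,70,55.5,0,0,0,-1.5,79,55.5,0,0,0,-1.5,79,55.5,0,0,0,-1.5,79,55.5,0,0,0]' 0 25; python3 - <<'E'
from h import *
f=[]
for i in range(4):
    p=manip.camera("wrist"); s=manip.read_state(); f.append([*s["eef_pos"],*s["wrist_force"],s["finger_gap"]])
print(np.round(np.mean(f,0),2)); cv2.imwrite("pics/w9.png",p["img"][:,:,::-1])
E
```

```text
clock: 11.28
eef_pos: [662.9, -220.7, 62.1]
eef_rot: [-1.571, 0.0, -1.566]
wrist_force: [-0.5, -0.3, 0.3]
finger_gap: 0.5
[ 6.6347e+02 -2.2089e+02  6.3330e+01  1.2000e-01  6.0000e-02  1.4000e-01
  5.3000e-01]
```

View pics/w9.png

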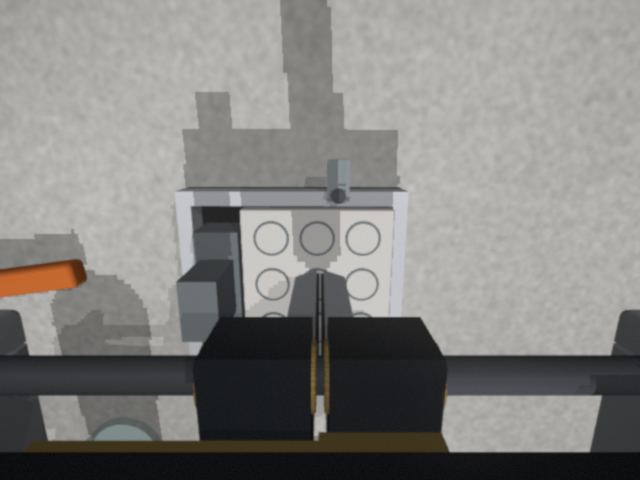

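```bash
python3 -m jog '[0,4,0,0,0,0,0,7,0,0,0,0,0,9,0,0,0,0,0,11,0,0,0,0,0,13,0,0,0,0,0,14,0,0,0,0,0,14,0,0,0,0,0,14,0,0,0,0]'; python3 -m jog '[0,1,0,0,0,0,0,2,0,0,0,0,0,2.5,0,0,0,0,0,2.5,0,0,0,0,0,2.5,0,0,0,0]';  python3 - <<'E'
from h import *
f=[]
for i in range(6):
    p=manip.camera("scene"); s=manip.read_state(); f.append([*s["eef_pos"],*s["wrist_force"]])
print(np.round(np.mean(f,0),2),np.round(np.std(f,0),2))
E
```

```text
clock: 12.15
eef_pos: [663.1, -220.7, 48.3]
eef_rot: [-1.571, -0.0, -1.566]
wrist_force: [-1.5, 0.1, 5.5]
finger_gap: 0.2
clock: 12.57
eef_pos: [663.1, -220.7, 46.3]
eef_rot: [-1.571, -0.0, -1.566]
wrist_force: [-3.7, 1.9, 9.1]
finger_gap: 0.7
[ 663.15 -220.71   46.3    -3.47    1.42    8.52] [0.01 0.01 0.02 0.25 0.53 0.31]
```

```bash
python3 -m jog '[0,0.5,0,0,0,0,0,1,0,0,0,0,0,1,0,0,0,0,0,1,0,0,0,0]';  python3 - <<'E'
from h import *
f=[]
for i in range(6):
    p=manip.camera("scene"); s=manip.read_state(); f.append([*s["eef_pos"],*s["wrist_force"]])
print(np.round(np.mean(f,0),2),np.round(np.std(f,0),2))
cv2.imwrite("pics/s10.png",cv2.resize(p["img"][140:260,160:320,::-1],None,fx=5,fy=5,interpolation=cv2.INTER_CUBIC))
p=manip.camera("wrist");cv2.imwrite("pics/w10.png",p["img"][:,:,::-1])
p=manip.camera("top");cv2.imwrite("pics/t10.png",p["img"][:,:,::-1])
E
```

```text
clock: 13.2
eef_pos: [663.2, -220.8, 46.2]
eef_rot: [-1.57, -0.0, -1.566]
wrist_force: [-6.8, 2.0, 15.2]
finger_gap: 0.2
[ 663.21 -220.75   46.18   -7.67    2.84   15.75] [0.01 0.01 0.02 0.35 0.49 0.47]
```

View pics/s10.png

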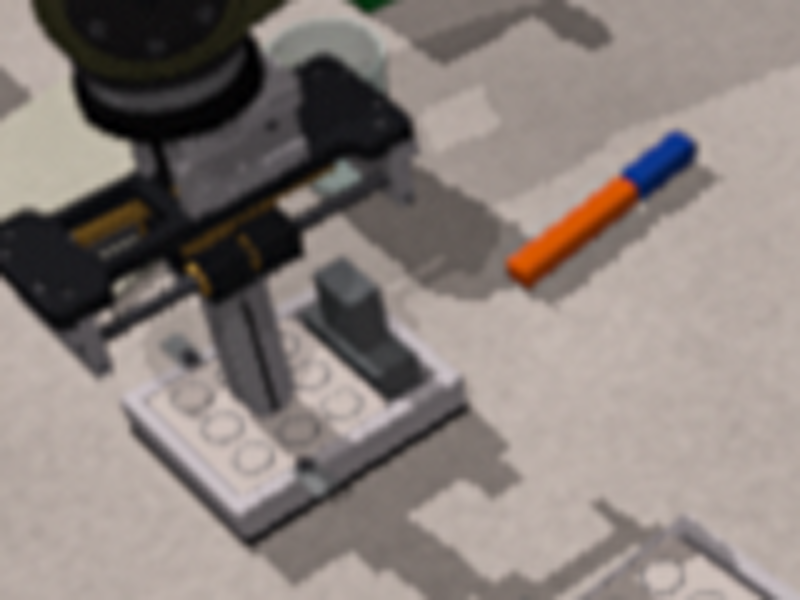

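View pics/w10.png

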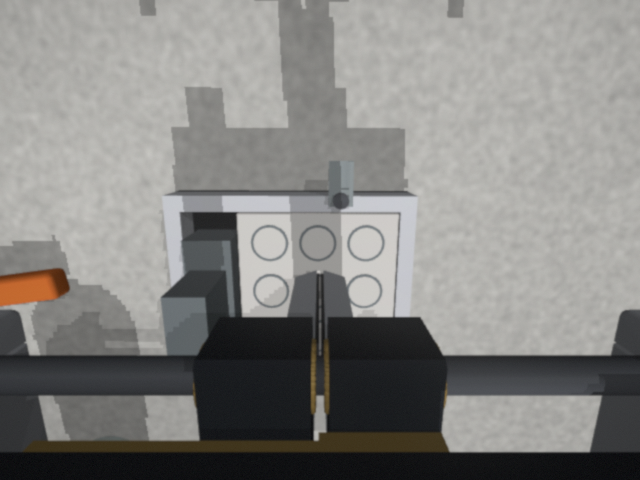

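View pics/t10.png

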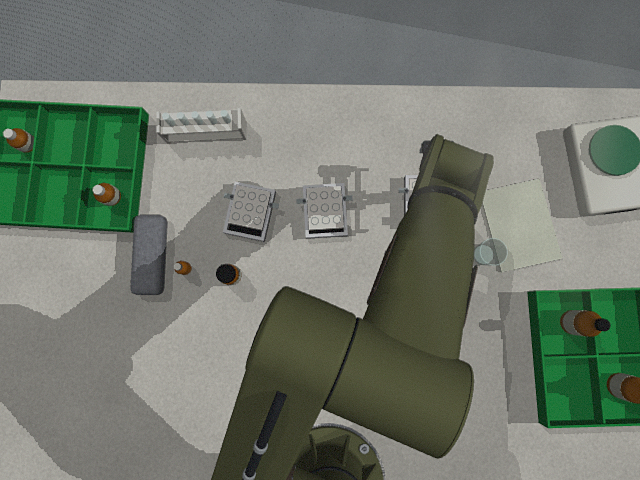

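```bash
python3 - <<'E'
from cell import manip
print(manip.sign_off()); s=manip.read_state(); print(s["clock"],s["wrist_force"],s["eef_pos"])
E
```

```text
the job is handed in; nothing more can be done
None
the job is handed in; nothing more can be done
```

The job is handed in. The spacer is standing in the wide gap, and that holder's tile is pressed flush with the fingers still holding it down.

- **Spacer:** I gripped it by the tab and lowered it foot down into the 28 mm gap of holder_a, the rightmost holder in the top view. The tool stopped on the floor of the gap at the expected height, with about 9 N of contact. I then let go. Pictures before and during the press show the spacer upright in the gap.
- **Tile:** I pressed it at its middle with the fingers closed. In the last check the fingertips were at about 24 mm. Almost doubling the push from 8.5 to 16 N moved them only 0.1 mm, so the tile is at its stop. The scene picture also shows it level with the frame. That push also put about 8 N sideways on the wrist, and nothing slipped.
- **Other things:** I did not touch the other two tiles, jar, dropper, beaker, marker or case. The last pictures show them where they were. The arm hides the marker in the last top view, but the scene camera shows it in its place.

The clock read about 13 s at the last move, and no check failed or disagreed. I have no readings from after handing in.

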